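Close up the nest box

ROBOT

A 7-joint arm with a two-finger parallel gripper is mounted at the origin on the work surface. World frame = base frame: x ahead of the robot, y to its left, z up, the work surface at z = 0. Lengths are in m, angles in rad, forces in N, time in s.
With the tool pointing down it reaches from about 0.425 to 0.8 m from the base axis. Payload 8.3 kg.
Tool frame: the origin (TCP) lies midway between the tips of the shut fingers; the grasp point (between the pads) lies 19 mm behind it; z points along the fingers, y is the line along which they close (so a half turn about z gives the same grasp; the last joint's range is limited). The gripper opens to 85 mm and grips with 20 to 120 N. Pads are 22 mm wide; open, the fingers measure 114 mm over their backs; the gripper's body (76 mm by 85 mm) begins 54 mm behind the grasp point. The pads swing forward as they close: fully open they stand 13 mm farther back than shut.
Start: joints at [1.071, 0.383, 0.016, 1.37, -0.006, 1.388, -0.046], TCP at [0.264, -0.566, 0.231] pointing down, gripper open.
Joint ranges: [-2.95, 2.95], [-0.25, 2.06], [-1.52, 1.56], [0.18, 2.33], [-1.44, 4.58], [0.02, 2.06], [-3.01, 3.01]. Speed limits (rad/s): [2.39, 2.39, 3.01, 3.01, 3.14, 3.14, 3.14].

INTERFACE

Orientations are given as a unit quaternion [w, x, y, z].
In Python, from station import arm, cams gives the robot as it stands.
- The arm moves only by the tool arm_command, never from a script. Its argument "plan" is a list of rows, each an object with "xyz": the shift along the tool's x, y, z in m, a list of three; "delta_rot": the turn, a rotation vector about the tool's x, y, z in degrees, a list of three. In form: [{"xyz": [dx, dy, dz], "delta_rot": [ax, ay, az]}, ...]. A call has 1 to 5 rows; each row is the pose to reach, as a shift and turn from the pose commanded when the call began, along the tool's axes at that moment; what a row does not reach only later rows make up. A row lasts 1/10 s, in which the tool goes at most 50 mm and 8.59 degrees, less where a joint would pass 70% of its speed; a pose out of reach is approached as far as the arm can. A call with a gripper value outside its range is refused whole. "hand" is the finger opening in m, from 0 to 0.0854, set as the call begins (left out, the last holds). The fingers move at their own pace and stop on an object; the grip force is fixed at half the most. Time passes only in rows, so rows that repeat a pose let the fingers close. It gives the time, the measured TCP pose, the force, the opening and the grip force at its end, in the units of the state.
- arm.read_state(): the state, without advancing time (a new reading comes with each control period).
- cams.snapshot(name): name is "scene" or "side" or "wrist"; returns a dict with "color" (384x512x3 uint8, red, green, blue), "z_map" (384x512 float32, m along the optical axis (not along the pixel's ray), 0 where there is no reading), "intrinsics" (3x3 intrinsics, pixels), "k1" (the pictures are not rectified: a ray, as slopes to the right and down, at radius r is drawn at 1 + k1 r^2 times it, then the intrinsics apply), "rvec" (rotation vector, rad) and "tvec" (3), from world to camera coordinates, as OpenCV has them; the wrist camera has in their place "hand_eye" (4x4, takes a point from camera to tool coordinates, whose origin is the TCP and whose axes are the flange's). Camera axes: x right, y down, z forward; pixel columns grow to the right and rows downward; lengths in m; the calibration is good to about 2 mm. A picture is of the moment at which its call begins: read the wrist's pose just before it.
- arm.sign_off(): hands the job in; it is judged then, once.
The state is a dict: "time_s": time; "joints": joint angles; "joint_vel": joint speeds; "joint_torque": joint torques, N m; "tool_pos": TCP position; "eef_rot": TCP orientation; "contact_force": force on the tool from outside, world axes, zero at the start; "torque": the same for the moment, N m; "finger_gap": opening from 0.0 (shut) to 1.0 (fully open); "finger_force": force on a finger pad.
Only numpy, scipy, OpenCV 4.12 (cv2) and the standard library are available. Lean on these libraries where they do the work, as an engineer would, in place of code of your own. Each camera call takes 0.05 s, during which the arm holds its last target. There are 200 camera calls.

TASK

The nest box lies on its back with its open front upwards, and a red-painted offcut of wood has been left across the opening: put the offcut in the blue scrap tray. Then set the front panel into the opening, perch outwards and entrance hole towards the dark roof board, without dropping it, and press it down past the spring catches until it lies level and fully home on its ledge all round. Leave the other tools on the bench alone.

Things in the scene. Friction and masses are not known exactly. Their poses are not given: they have to be found in the camera images.
- nest_box: Light-wood nest box on its back, fixed to the bench: 184 x 144 mm outside, rim 97 mm high. Origin at the centre of its underside; x along its length to the roof end, z up. The dark roof board (176 mm wide, 112 mm high) covers the +x end, 92 to 108 mm from the origin. Its top opening is a rebate 154 (x) x 114 (y) mm, 12 mm deep, rim bevelled 3 mm, ledge 20 mm wide all round, hollow inside
- seat (a point): Centre of the opening, at ledge height (85 mm above the bench); axes as the nest box. Four brass spring balls stand 4 mm out of the long walls at x = +-55 mm, just above the ledge. The panel first rests on them, up to 8 mm too high and often tilted; roughly 6 to 18 N, on the middle or each end in turn, pushes it past them. Home, its underside is on the ledge, its top flush with the rim
- panel: Plywood front panel 150 (x) x 110 (y) x 12 mm, about 0.24 kg, lying loose and flat, outside up; it fits the opening with 2 mm to spare each side. Origin at the centre of its underside; z to the outside. A dark square perch, 16 x 16 mm, stands on its middle and ends 54 mm above the underside, sides parallel to the panel's. Round entrance hole of 32 mm, 46 mm from the centre along +x
- panel_hole (a point): Centre of the panel's entrance hole, at its upper face
- perch_top (a point): Centre of the perch's top end; the perch can be gripped over its upper 40 mm, down to the panel
- offcut: Red-painted offcut of wood 20 (x) x 98 (y, its length) x 24 mm (z), about 35 g. Origin at the centre of its underside. It lies across the opening with its ends on the ledges, so its top is 12 mm above the rim
- tray: Blue open scrap tray fixed to the bench, 190 (x) x 150 (y) x 50 mm high, walls and floor 5 mm. Origin at the centre of its underside
- glue: Bystander: white glue bottle, 60 mm across and 170 mm tall, standing. Origin at the centre of its base
- screw_jar: Bystander: jar of screws, 70 mm across and 80 mm tall, standing. Origin at the centre of its base
- hammer: Bystander: hammer lying on the bench; origin somewhere along its length
- driver: Bystander: screwdriver lying on the bench; origin somewhere along its length
- file: Bystander: file with a red handle, about 320 mm long, lying on the bench; origin somewhere along its length
Not all that is in view belongs to the job. Of the things that look like the panel, take the one that is farthest to the robot's right at the start.

How it is judged:
On the way:
1. the offcut lies in the scrap tray, let go and at rest (x of offcut in the frame of tray between -0.095 and 0.095 m and y of offcut in the frame of tray between -0.075 and 0.075 m and height (world z) of offcut below 0.045 m and linear speed of offcut below 0.05 m/s and contact force between the fingers and offcut below 0.1 N), for 0.2 s.
At the end, for the whole second after the job is handed in: The offcut lies in the scrap tray; the panel lies in the opening with its underside on the ledge within 2 mm, level within 0.025 rad, perch up, its entrance hole on the roof side, everything let go and at rest (x of offcut in the frame of tray between -0.095 and 0.095 m and y of offcut in the frame of tray between -0.075 and 0.075 m and height (world z) of offcut below 0.045 m and horizontal distance between panel and seat below 0.006 m and z of panel in the frame of seat between -0.002 and 0.002 m and angle between panel's own z axis and vertical below 0.025 rad and x of panel_hole in the frame of seat above 0.03 m and linear speed of panel below 0.01 m/s and linear speed of offcut below 0.02 m/s); the robot touches nothing.
It fails at once if the panel is dropped (falls freely faster than 0.5 m/s) (linear speed of panel above 0.5 m/s and contact force between the fingers and panel below 0.05 N).
It fails at once if a bystander is moved more than 30 mm (distance of any of glue, screw_jar, hammer, driver, file from where it was at the start of the episode above 0.03 m).
It also fails if it takes over 72 s, if anything falls off the work surface, if the arm or the gripper's body presses on something with over 40 N, if the wrist force passes 120 N, or if a joint passes its speed limit or range.

## Working session

There is one attempt and no reset: what is moved stays moved. The work goes in short steps, Python scripts to look and compute and a tool call to move; the robot and the scene stay as the last step left them, time stands still between calls to the robot, and variables do not carry over. Pictures are saved under pics/ and viewed, at most 10 in all, crops included, and the job is handed in when it is done.

Besides the shell and the picture viewer there is one more tool, called after "Emit:" by a JSON object that holds its "op" and its "data", one argument or row to a line. arm_command: Moves the arm, as the interface text tells. Its arguments: {"type":"object","properties":{"plan":{"type":"array"},"hand":{"type":"number"}},"required":["plan"]}

```bash
ls; mkdir -p pics
cat > h.py <<'E'
import numpy as np, cv2
from scipy.spatial.transform import Rotation as R
from station import arm, cams
def snap(n):
    s=arm.read_state(); d=cams.snapshot(n)
    if 'hand_eye' in d:
        q=s['eef_rot']; T=np.eye(4); T[:3,:3]=R.from_quat([q[1],q[2],q[3],q[0]]).as_matrix(); T[:3,3]=s['tool_pos']
        d['T']=T@np.array(d['hand_eye'])
    else:
        M=np.eye(4); M[:3,:3]=cv2.Rodrigues(np.array(d['rvec'],float))[0]; M[:3,3]=np.ravel(d['tvec']); d['T']=np.linalg.inv(M)
    return d
def slopes(d,uv):
    uv=np.array(uv,float).reshape(-1,1,2)
    return cv2.undistortPoints(uv,np.array(d['intrinsics'],float),np.array([d['k1'],0,0,0.]))[:,0]
def onplane(d,uv,z):
    s=slopes(d,uv); r=np.c_[s,np.ones(len(s))]@d['T'][:3,:3].T; o=d['T'][:3,3]
    return o+r*((z-o[2])/r[:,2])[:,None]
def cloud(d):
    h,w=d['z_map'].shape; u,v=np.meshgrid(np.arange(w),np.arange(h))
    s=slopes(d,np.c_[u.ravel(),v.ravel()]); z=d['z_map'].reshape(-1,1)
    return ((np.c_[s,np.ones(len(s))]*z)@d['T'][:3,:3].T+d['T'][:3,3]).reshape(h,w,3)
def save(d,n): cv2.imwrite(f'pics/{n}.png',d['color'][:,:,::-1])
E
python3 - <<'E'
from h import *
print(arm.read_state())
ims=[]
for n in ['scene','side','wrist']:
    d=snap(n); save(d,n); print(n,d['T'].round(3).tolist(),d['k1'],np.array(d['intrinsics']).tolist())
    np.savez(n+'.npz',**{k:np.array(v) for k,v in d.items()})
E
```

```text
pics
{'time_s': 0.0, 'joints': array([ 1.07108451,  0.38425823,  0.01638852,  1.37115868, -0.00631993,
        1.38820237, -0.04650823]), 'joint_vel': array([ 0.00048119,  0.00083844,  0.00055493,  0.00129314,  0.00028677,
        0.00069131, -0.00032538]), 'joint_torque': array([-1.28094733e-03, -6.27603149e+01,  8.44059940e-01, -3.71822548e+01,
        1.67022989e-02,  1.41012188e-02,  4.65747505e-06]), 'tool_pos': array([ 0.26422485, -0.56584275,  0.23026442]), 'eef_rot': array([-9.62803254e-04,  9.76239454e-01,  2.16692296e-01, -2.25349149e-04]), 'contact_force': array([ 0.35142896, -0.37823952,  0.75099989]), 'torque': array([-0.01539656, -0.00651759, -0.01102207]), 'finger_force': 0.0, 'finger_gap': 0.9987856953798322}
scene [[0.472, 0.471, -0.745, 1.855], [0.881, -0.27, 0.388, -0.566], [-0.019, -0.84, -0.543, 1.022], [0.0, 0.0, 0.0, 1.0]] -0.04463732135329296 [[417.78856038296243, 0.0, 251.40816810518837], [0.0, 417.78856038296243, 187.2878198516047], [0.0, 0.0, 1.0]]
side [[0.842, -0.293, 0.454, -0.189], [-0.54, -0.446, 0.714, -1.096], [-0.006, -0.846, -0.534, 0.999], [0.0, 0.0, 0.0, 1.0]] -0.020816952784207077 [[386.7360898211988, 0.0, 253.19386277897627], [0.0, 386.7360898211988, 195.9058823980777], [0.0, 0.0, 1.0]]
wrist [[0.423, -0.869, -0.256, 0.328], [-0.906, -0.407, -0.118, -0.535], [-0.002, 0.282, -0.959, 0.373], [0.0, 0.0, 0.0, 1.0]] 0.012113033268884974 [[274.77023299348826, 0.0, 257.7086368733338], [0.0, 274.77023299348826, 191.2357274271557], [0.0, 0.0, 1.0]]
```

View pics/scene.png

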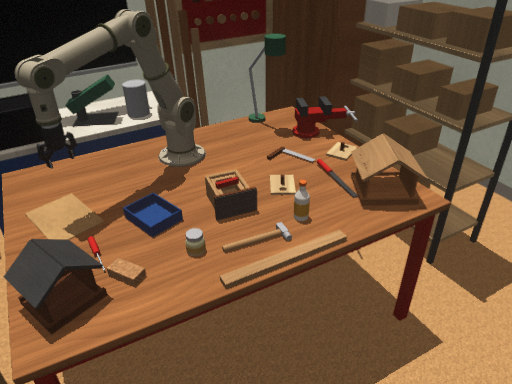

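View pics/side.png

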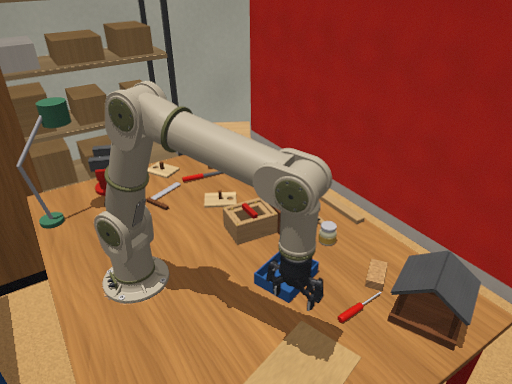

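The scene view shows the box at (231,193) with its dark roof towards the camera and the red offcut at (228,181), and the tray at (153,213). Panel lookalikes are at (282,185) and (341,150). Robot-right is image-left here, so I choose (282,185). Next I'll measure these points and check the choice in a close crop.

Run:
```python
from h import *
for n in ['scene','side']:
    d=dict(np.load(n+'.npz')); P=cloud(d); hsv=cv2.cvtColor(d['color'],cv2.COLOR_RGB2HSV); H,S,V=[hsv[...,i].astype(int) for i in range(3)]
    x,y,z=P[...,0],P[...,1],P[...,2]
    ok=(d['z_map']>0)&(x>0.1)&(x<1)&(abs(y)<.9)
    red=ok&((H<6)|(H>172))&(S>150)&(V>60)&(z>.06)&(z<.14)
    blue=ok&(H>100)&(H<130)&(S>120)&(z<.07)
    light=ok&(z>.008)&(z<.02)&(S<130)&(V>120)
    for nm,m in [('red',red),('blue',blue),('light',light)]:
        k,l,st,c=cv2.connectedComponentsWithStats(m.astype(np.uint8))
        for i in range(1,k):
            if st[i,4]<40: continue
            q=P[l==i]; r=cv2.minAreaRect(q[:,:2].astype(np.float32)*1000)
            print(n,nm,c[i].round(),st[i,4],'med',np.median(q,0).round(3),'z',np.percentile(q[:,2],[5,95]).round(3),'rect',np.round(r[0],0),np.round(r[1],0),round(r[2],1))
    # box rim
    m=ok&(z>.088)&(z<.102)&(H<30)&(x>.35)&(x<.8)&(y>-.35)&(y<.3)
    k,l,st,c=cv2.connectedComponentsWithStats(m.astype(np.uint8))
    for i in range(1,k):
        if st[i,4]>60:
            q=P[l==i]; r=cv2.minAreaRect(q[:,:2].astype(np.float32)*1000); print(n,'rim',c[i].round(),st[i,4],np.median(q,0).round(3),np.round(r[0]),np.round(r[1]),r[2])
d=dict(np.load('scene.npz'));a=cv2.resize(d['color'][135:235,190:365,::-1],(700,400),interpolation=cv2.INTER_CUBIC);cv2.imwrite('pics/crop.png',a)
```

```text
scene red [320. 115.] 438 med [0.153 0.738 0.113] z [0.073 0.136] rect [143. 764.] [281.  82.] 77.2
scene red [227. 182.] 144 med [0.509 0.021 0.104] z [0.088 0.111] rect [490.  30.] [85. 94.] 59.9
scene blue [152. 214.] 596 med [ 0.441 -0.292  0.005] z [0.001 0.051] rect [ 463. -295.] [201. 152.] 20.7
scene light [341. 151.] 226 med [0.394 0.714 0.012] z [0.009 0.017] rect [388. 723.] [112. 166.] 28.7
scene light [299. 155.] 76 med [0.325 0.509 0.011] z [0.009 0.015] rect [317. 504.] [183.  39.] 20.8
scene light [282. 184.] 349 med [0.511 0.289 0.012] z [0.009 0.016] rect [509. 291.] [110. 154.] 61.0
scene light [317. 243.] 75 med [0.927 0.178 0.019] z [0.017 0.02 ] rect [928. 179.] [ 41. 110.] 1.8
scene rim [225. 180.] 340 [0.487 0.03  0.095] [492.  26.] [146. 171.] 83.59039306640625
scene rim [235. 197.] 125 [0.611 0.003 0.095] [610.  12.] [176.  17.] 81.31843566894531
side red [249. 210.] 112 med [0.497 0.014 0.106] z [0.09  0.113] rect [501.  21.] [ 25. 102.] 1.0
side blue [265. 275.] 363 med [ 0.371 -0.261  0.031] z [0.006 0.051] rect [ 409. -245.] [175.  71.] 46.1
side blue [314. 268.] 81 med [ 0.554 -0.339  0.037] z [0.011 0.052] rect [ 553. -336.] [62. 20.] 45.9
side blue [287. 292.] 247 med [ 0.401 -0.378  0.02 ] z [0.004 0.05 ] rect [ 415. -353.] [70. 70.] 19.1
side light [163. 169.] 246 med [0.384 0.713 0.014] z [0.009 0.018] rect [387. 726.] [119. 159.] 29.0
side light [165. 191.] 123 med [0.309 0.501 0.012] z [0.009 0.017] rect [313. 501.] [192.  45.] 24.8
side light [220. 199.] 363 med [0.501 0.289 0.013] z [0.009 0.018] rect [508. 292.] [123. 149.] 61.1
side light [371. 298.] 43 med [ 0.63  -0.538  0.015] z [0.012 0.019] rect [ 632. -538.] [92.  7.] 3.2
side rim [250. 212.] 539 [0.497 0.012 0.096] [507.  19.] [160. 195.] 81.60337829589844
```

View pics/crop.png

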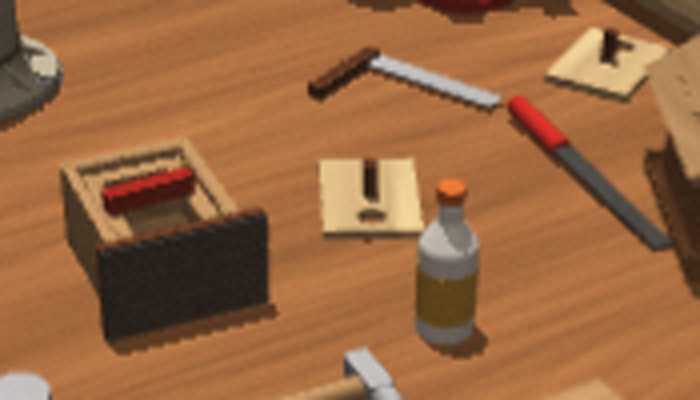

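The crop confirms it: the chosen panel at (370,197 in the crop) has its perch up and its hole towards the camera (+x). Its lookalike is top right, and the white glue bottle stands near the panel. I'll go above the box first.

```bash
cat >> h.py <<'E'
def go(p,yaw_y=None):
    "print shift/turn in tool axes to bring TCP to p (world), tool straight down, tool y at yaw_y deg (mod 180)"
    s=arm.read_state(); q=s['eef_rot']; A=R.from_quat([q[1],q[2],q[3],q[0]])
    sh=A.inv().apply(np.array(p)-s['tool_pos'])
    y=A.as_matrix()[:,1]; cur=np.degrees(np.arctan2(y[1],y[0]))
    if yaw_y is None: yaw_y=cur
    dy=(yaw_y-cur+90)%180-90; a=np.radians(cur+dy)
    Y=np.array([np.cos(a),np.sin(a),0]);Z=np.array([0,0,-1.]);X=np.cross(Y,Z)
    B=R.from_matrix(np.c_[X,Y,Z]); rv=np.degrees((A.inv()*B).as_rotvec())
    print('pos',s['tool_pos'].round(4),'yawY',round(cur,2),'-> xyz',sh.round(4),'rot',rv.round(2),'j',s['joints'].round(2),'F',s['contact_force'].round(1),'gap',round(s['finger_gap']*85.4,1),'t',s['time_s'])
E
python3 - <<'E'
from h import *
go([.46,.02,.30],-8)
d=dict(np.load('scene.npz')); P=cloud(d)
x,y,z=P[...,0],P[...,1],P[...,2]
m=(z>.04)&(z<.2)&(x>.5)&(x<.85)&(y>.15)&(y<.5)
q=P[m];print(len(q),np.median(q,0),q.min(0),q.max(0))
E
```

```text
pos [ 0.2643 -0.566   0.2305] yawY -64.97 -> xyz [ 0.4253 -0.4482 -0.0688] rot [-8.000e-02 -4.000e-02 -5.697e+01] j [ 1.07  0.38  0.02  1.37 -0.01  1.39 -0.05] F [ 0.8  0.6 -0.3] gap 85.2 t 0.15
424 [0.76149459 0.22330937 0.1017565 ] [0.501784   0.20111501 0.04026115] [0.81543396 0.49991678 0.17418525]
```

Emit:
{"op": "arm_command", "data": {
  "plan": [
    {"xyz": [0.425,-0.448,-0.07],"delta_rot": [0,0,-57]},
    {"xyz": [0.425,-0.448,-0.07],"delta_rot": [0,0,-57]},
    {"xyz": [0.425,-0.448,-0.07],"delta_rot": [0,0,-57]},
    {"xyz": [0.425,-0.448,-0.07],"delta_rot": [0,0,-57]},
    {"xyz": [0.425,-0.448,-0.07],"delta_rot": [0,0,-57]}
  ],
  "hand": 0.0854
}}

```text
time_s: 0.65
tool_pos: [0.3432, -0.3286, 0.2595]
eef_rot: [-0.0, 0.827, 0.562, -0.0]
contact_force: [0.8, -0.8, 0.3]
finger_gap: 1.002
finger_force: 0.0
```

```bash
python3 -c "
from h import *
go([.46,.02,.30],-8)"
```

```text
pos [ 0.3432 -0.3286  0.2595] yawY -21.65 -> xyz [ 0.3671 -0.0201 -0.0406] rot [-1.000e-02  1.000e-02 -1.365e+01] j [ 0.9   0.06 -0.21  1.71  0.01  1.38  0.31] F [ 0.8 -0.8  0.3] gap 85.6 t 0.65
```

Emit:
{"op": "arm_command", "data": {
  "plan": [
    {"xyz": [0.367,-0.02,-0.04],"delta_rot": [0,0,-13.6]},
    {"xyz": [0.367,-0.02,-0.04],"delta_rot": [0,0,-13.6]},
    {"xyz": [0.367,-0.02,-0.04],"delta_rot": [0,0,-13.6]},
    {"xyz": [0.367,-0.02,-0.04],"delta_rot": [0,0,-13.6]},
    {"xyz": [0.367,-0.02,-0.04],"delta_rot": [0,0,-13.6]}
  ]
}}

```text
time_s: 1.15
tool_pos: [0.4235, -0.0935, 0.2868]
eef_rot: [0.0, 0.757, 0.653, -0.0]
contact_force: [1.0, -0.2, -0.2]
finger_gap: 0.996
finger_force: 0.0
```

Emit:
{"op": "arm_command", "data": {
  "plan": [
    {"xyz": [0.12,0,0],"delta_rot": [0,0,0]},
    {"xyz": [0.12,0,0],"delta_rot": [0,0,0]},
    {"xyz": [0.12,0,0],"delta_rot": [0,0,0]},
    {"xyz": [0.12,0,0],"delta_rot": [0,0,0]},
    {"xyz": [0.12,0,0],"delta_rot": [0,0,0]}
  ]
}}

```text
time_s: 1.65
tool_pos: [0.4409, 0.023, 0.2863]
eef_rot: [-0.0, 0.757, 0.654, -0.0]
contact_force: [-0.9, 0.2, 1.1]
finger_gap: 0.999
finger_force: 0.0
```

Run:
```python
from h import *
go([.50,.02,.20],-8)
d=snap('wrist'); save(d,'w1'); np.savez('w1.npz',**{k:np.array(v) for k,v in d.items()})
print(d['T'].round(3)[:3].tolist())
```

```text
pos [0.4409 0.023  0.2863] yawY -8.35 -> xyz [0.0056 0.059  0.0863] rot [-0.02  0.02 -0.35] j [ 0.52 -0.02 -0.63  1.72 -0.01  1.44 -0.25] F [-0.9  0.2  1.1] gap 85.3 t 1.65
[[0.989, -0.139, -0.042, 0.45], [-0.145, -0.949, -0.279, 0.094], [-0.001, 0.282, -0.959, 0.429]]
```

View pics/w1.png

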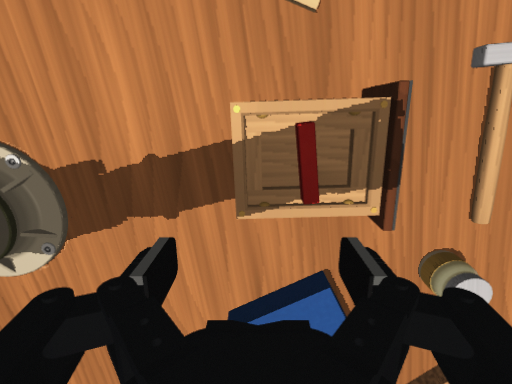

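The wrist view shows the box rim from (232,103) to (380,217), the roof board on the right at (395,155), and the offcut at (307,162).

```bash
cat > m.py <<'E'
from h import *
def box(d):
    P=cloud(d); hsv=cv2.cvtColor(d['color'],cv2.COLOR_RGB2HSV); z=P[...,2]
    c=np.array([.507,.02]); near=(np.abs(P[...,:2]-c)<.16).all(2)
    m=(near&(abs(z-.097)<.006)&(d['z_map']>0)&(hsv[...,2]>110)).astype(np.uint8)
    k,l,st,_=cv2.connectedComponentsWithStats(m); i=1+st[1:,4].argmax(); uv=np.argwhere(l==i)[:,::-1]
    q=onplane(d,uv,.097)
    r=cv2.minAreaRect((q[:,:2]*1000).astype(np.float32)); print('rim n',st[i,4],'medz',np.median(z[l==i]).round(4),r)
    return l==i
def red(d):
    hsv=cv2.cvtColor(d['color'],cv2.COLOR_RGB2HSV); P=cloud(d); z=P[...,2]
    m=((hsv[...,0]<8)|(hsv[...,0]>170))&(hsv[...,1]>140)&(hsv[...,2]>40)&(z>.1)&(z<.13)
    uv=np.argwhere(m)[:,::-1]; q=onplane(d,uv,.109); r=cv2.minAreaRect((q[:,:2]*1000).astype(np.float32)); print('red',len(uv),'medz',np.median(z[m]).round(4),r)
E
python3 - <<'E'
from m import *
d=dict(np.load('w1.npz')); box(d); red(d)
E
```

```text
rim n 2143 medz 0.0969 ((507.5494384765625, 80.66303253173828), (45.73064041137695, 185.8982696533203), 87.70319366455078)
red 1433 medz 0.1088 ((499.0393981933594, 25.18379020690918), (97.67166137695312, 20.76681137084961), 88.41108703613281)
```

```bash
sed -i 's/&(hsv\[...,2\]>110)//; s/abs(z-.097)<.006/abs(z-.097)<.004/' m.py
python3 - <<'E'
from m import *
d=dict(np.load('w1.npz')); m=box(d); red(d)
q=onplane(d,np.argwhere(m)[:,::-1],.097)
h=cv2.convexHull((q[:,:2]*1000).astype(np.float32)); print(cv2.approxPolyDP(h,6,True)[:,0].round(1).tolist())
print(onplane(d,[[232,103],[391,97],[380,217],[237,219]],.097).round(4))
go([.499,.025,.20],-1.6)
E
```

```text
rim n 6647 medz 0.0968 ((503.31573486328125, 26.006088256835938), (175.06285095214844, 187.29061889648438), 83.32661437988281)
red 1433 medz 0.1088 ((499.0393981933594, 25.18379020690918), (97.67166137695312, 20.76681137084961), 88.41108703613281)
[[605.2999877929688, 102.19999694824219], [419.29998779296875, 107.0999984741211], [402.3999938964844, -33.70000076293945], [585.0999755859375, -71.69999694824219]]
[[ 0.4216  0.1068  0.097 ]
 [ 0.6019  0.0866  0.097 ]
 [ 0.5866 -0.0592  0.097 ]
 [ 0.4035 -0.0353  0.097 ]]
pos [0.4409 0.0221 0.2863] yawY -8.47 -> xyz [0.0114 0.0571 0.0863] rot [-0.03  0.02 -6.87] j [ 0.52 -0.02 -0.63  1.72 -0.01  1.44 -0.25] F [-0.6 -0.7  0.7] gap 85.7 t 1.7
```

Emit:
{"op": "arm_command", "data": {
  "plan": [
    {"xyz": [0.011,0.057,0.08],"delta_rot": [0,0,-6.9]},
    {"xyz": [0.011,0.057,0.08],"delta_rot": [0,0,-6.9]},
    {"xyz": [0.011,0.057,0.08],"delta_rot": [0,0,-6.9]},
    {"xyz": [0.011,0.057,0.12],"delta_rot": [0,0,-6.9]},
    {"xyz": [0.011,0.057,0.12],"delta_rot": [0,0,-6.9]}
  ],
  "hand": 0.055
}}

```text
time_s: 2.2
tool_pos: [0.4962, 0.024, 0.163]
eef_rot: [-0.003, 0.717, 0.697, -0.003]
contact_force: [-0.5, -0.2, -0.8]
finger_gap: 0.645
finger_force: 0.0
```

```bash
python3 -c "
from h import *
go([.499,.025,.075],-1.6)"
```

```text
pos [0.4962 0.024  0.163 ] yawY -1.63 -> xyz [0.0011 0.0034 0.088 ] rot [-0.42  0.01 -0.03] j [ 0.46  0.22 -0.65  1.78  0.14  1.19 -0.26] F [-0.5 -0.2 -0.8] gap 55.1 t 2.2
```

Emit:
{"op": "arm_command", "data": {
  "plan": [
    {"xyz": [0.001,0.002,0.03],"delta_rot": [0,0,0]},
    {"xyz": [0.001,0.002,0.06],"delta_rot": [0,0,0]},
    {"xyz": [0.001,0.002,0.088],"delta_rot": [0,0,0]},
    {"xyz": [0.001,0.002,0.088],"delta_rot": [0,0,0]},
    {"xyz": [0.001,0.002,0.088],"delta_rot": [0,0,0]}
  ]
}}

```text
time_s: 2.7
tool_pos: [0.5017, 0.0261, 0.0806]
eef_rot: [0.001, 0.717, 0.697, 0.0]
contact_force: [0.4, 0.1, 1.4]
finger_gap: 0.646
finger_force: 0.0
```

Emit:
{"op": "arm_command", "data": {
  "plan": [
    {"xyz": [0,0,0],"delta_rot": [0,0,0]},
    {"xyz": [0,0,0],"delta_rot": [0,0,0]},
    {"xyz": [0,0,0],"delta_rot": [0,0,0]},
    {"xyz": [0,0,0],"delta_rot": [0,0,0]},
    {"xyz": [0,0,0],"delta_rot": [0,0,0]}
  ],
  "hand": 0.005
}}

```text
time_s: 3.2
tool_pos: [0.5023, 0.0267, 0.0804]
eef_rot: [0.001, 0.716, 0.698, 0.001]
contact_force: [-1.6, -0.8, 7.6]
finger_gap: 0.225
finger_force: 59.2
```

Emit:
{"op": "arm_command", "data": {
  "plan": [
    {"xyz": [0,0,-0.04],"delta_rot": [0,0,0]},
    {"xyz": [0,0,-0.08],"delta_rot": [0,0,0]},
    {"xyz": [0,0,-0.12],"delta_rot": [0,0,0]},
    {"xyz": [0,0,-0.12],"delta_rot": [0,0,0]},
    {"xyz": [0,0,-0.12],"delta_rot": [0,0,0]}
  ]
}}

```text
time_s: 3.7
tool_pos: [0.5017, 0.0267, 0.1999]
eef_rot: [0.001, 0.716, 0.698, 0.001]
contact_force: [-0.4, -0.3, -0.8]
finger_gap: 0.224
finger_force: 58.7
```

Run:
```python
from h import *
d=snap('scene'); hsv=cv2.cvtColor(d['color'],cv2.COLOR_RGB2HSV); P=cloud(d)
m=(hsv[...,0]>100)&(hsv[...,0]<130)&(hsv[...,1]>120)&(d['z_map']>0)&(P[...,0]>.2)&(P[...,0]<.75)&(P[...,2]<.06)
q=P[m]; t=q[q[:,2]>.045]; print(cv2.minAreaRect((t[:,:2]*1000).astype(np.float32)),cv2.minAreaRect((q[:,:2]*1000).astype(np.float32)))
go([.455,-.29,.195],-60)
```

```text
((463.350830078125, -294.93817138671875), (196.12680053710938, 152.77297973632812), 18.122631072998047) ((463.350830078125, -294.93817138671875), (196.12680053710938, 152.77297973632812), 18.122631072998047)
pos [0.5009 0.0266 0.1985] yawY -1.5 -> xyz [-0.3177 -0.0376  0.0037] rot [3.00e-02 1.00e-02 5.85e+01] j [ 0.47  0.19 -0.66  1.73  0.12  1.26 -0.25] F [-0.5  0.2 -0.2] gap 18.9 t 3.75
```

```bash
python3 -c "
from h import *
go([.461,-.294,.17],20)"
```

```text
pos [0.5009 0.0266 0.1985] yawY -1.5 -> xyz [-0.3215 -0.0315  0.0287] rot [ 1.00e-02  3.00e-02 -2.15e+01] j [ 0.47  0.19 -0.66  1.73  0.12  1.26 -0.25] F [-0.5  0.2 -0.2] gap 18.9 t 3.75
```

Emit:
{"op": "arm_command", "data": {
  "plan": [
    {"xyz": [-0.32,-0.031,0.028],"delta_rot": [0,0,-21.5]},
    {"xyz": [-0.32,-0.031,0.028],"delta_rot": [0,0,-21.5]},
    {"xyz": [-0.32,-0.031,0.028],"delta_rot": [0,0,-21.5]},
    {"xyz": [-0.32,-0.031,0.028],"delta_rot": [0,0,-21.5]},
    {"xyz": [-0.32,-0.031,0.028],"delta_rot": [0,0,-21.5]}
  ]
}}

```text
time_s: 4.25
tool_pos: [0.471, -0.2083, 0.1764]
eef_rot: [-0.001, 0.573, 0.819, -0.0]
contact_force: [0.9, 0.9, -0.5]
finger_gap: 0.228
finger_force: 58.7
```

```bash
python3 -c "
from h import *
go([.461,-.294,.15],20)"
```

```text
pos [ 0.471  -0.2083  0.1764] yawY 20.03 -> xyz [-0.0772 -0.0387  0.0264] rot [-0.1  -0.1   0.03] j [ 0.81  0.22 -0.53  1.73  0.12  1.22  0.61] F [ 0.9  0.9 -0.5] gap 19.5 t 4.25
```

Emit:
{"op": "arm_command", "data": {
  "plan": [
    {"xyz": [-0.04,-0.02,0.0],"delta_rot": [0,0,0]},
    {"xyz": [-0.077,-0.039,0.026],"delta_rot": [0,0,0]},
    {"xyz": [-0.077,-0.039,0.07],"delta_rot": [0,0,0]},
    {"xyz": [-0.077,-0.039,0.11],"delta_rot": [0,0,0]},
    {"xyz": [-0.077,-0.039,0.11],"delta_rot": [0,0,0]}
  ]
}}

```text
time_s: 4.75
tool_pos: [0.4572, -0.2899, 0.0612]
eef_rot: [-0.007, 0.574, 0.819, 0.0]
contact_force: [-1.4, 0.4, -1.0]
finger_gap: 0.224
finger_force: 58.7
```

Emit:
{"op": "arm_command", "data": {
  "plan": [
    {"xyz": [0,0,0.025],"delta_rot": [0,0,0]},
    {"xyz": [0,0,0.045],"delta_rot": [0,0,0]},
    {"xyz": [0,0,0.045],"delta_rot": [0,0,0]},
    {"xyz": [0,0,0.045],"delta_rot": [0,0,0]}
  ]
}}

```text
time_s: 5.15
tool_pos: [0.4627, -0.2922, 0.0243]
eef_rot: [0.0, 0.573, 0.819, 0.0]
contact_force: [-0.1, -1.3, 0.7]
finger_gap: 0.224
finger_force: 58.7
```

Emit:
{"op": "arm_command", "data": {
  "plan": [
    {"xyz": [0,0,0],"delta_rot": [0,0,0]},
    {"xyz": [0,0,0],"delta_rot": [0,0,0]},
    {"xyz": [0,0,0],"delta_rot": [0,0,0]},
    {"xyz": [0,0,-0.04],"delta_rot": [0,0,0]},
    {"xyz": [0,0,-0.08],"delta_rot": [0,0,0]}
  ],
  "hand": 0.05
}}

```text
time_s: 5.65
tool_pos: [0.4613, -0.2918, 0.1034]
eef_rot: [-0.001, 0.574, 0.819, 0.0]
contact_force: [0.7, -1.4, 1.2]
finger_gap: 0.586
finger_force: 0.0
```

Emit:
{"op": "arm_command", "data": {
  "plan": [
    {"xyz": [0,0,-0.05],"delta_rot": [0,0,0]},
    {"xyz": [0,0,-0.1],"delta_rot": [0,0,0]},
    {"xyz": [0,0,-0.15],"delta_rot": [0,0,0]},
    {"xyz": [0,0,-0.18],"delta_rot": [0,0,0]},
    {"xyz": [0,0,-0.18],"delta_rot": [0,0,0]}
  ]
}}

```text
time_s: 6.15
tool_pos: [0.4642, -0.2931, 0.2891]
eef_rot: [0.005, 0.574, 0.819, 0.0]
contact_force: [0.9, -0.5, 0.3]
finger_gap: 0.584
finger_force: 0.0
```

Run:
```python
from h import *
d=snap('wrist'); hsv=cv2.cvtColor(d['color'],cv2.COLOR_RGB2HSV); P=cloud(d)
m=((hsv[...,0]<8)|(hsv[...,0]>170))&(hsv[...,1]>140)&(hsv[...,2]>40)&(d['z_map']>0)&(P[...,2]<.06)&(abs(P[...,0]-.46)<.1)&(abs(P[...,1]+.295)<.1)
q=P[m];print(len(q),np.median(q,0).round(3),q.min(0).round(3),q.max(0).round(3))
go([.48,.26,.30],-29); go([.48,.26,.30],61)
```

```text
861 [ 0.462 -0.292  0.029] [ 0.438 -0.343  0.003] [ 0.487 -0.246  0.032]
pos [ 0.4632 -0.2927  0.286 ] yawY 20.01 -> xyz [ 0.5135  0.2049 -0.0157] rot [ 0.28  0.17 49.01] j [ 0.9   0.23 -0.48  1.48  0.11  1.46  0.77] F [ 0.2  0.3 -1.3] gap 50.1 t 6.2
pos [ 0.4632 -0.2927  0.286 ] yawY 20.01 -> xyz [ 0.5135  0.2049 -0.0157] rot [  0.08   0.31 -40.99] j [ 0.9   0.23 -0.48  1.48  0.11  1.46  0.77] F [ 0.2  0.3 -1.3] gap 50.1 t 6.2
```

The offcut is in the tray with its centre at (0.462,-0.292). Now the panel.

Emit:
{"op": "arm_command", "data": {
  "plan": [
    {"xyz": [0.54,0.22,-0.02],"delta_rot": [0,0,49]},
    {"xyz": [0.54,0.22,-0.02],"delta_rot": [0,0,49]},
    {"xyz": [0.54,0.22,-0.02],"delta_rot": [0,0,49]},
    {"xyz": [0.54,0.22,-0.02],"delta_rot": [0,0,49]},
    {"xyz": [0.54,0.22,-0.02],"delta_rot": [0,0,49]}
  ]
}}

```text
time_s: 6.7
tool_pos: [0.4707, -0.0562, 0.29]
eef_rot: [-0.001, 0.822, 0.569, -0.001]
contact_force: [0.4, 0.0, -0.1]
finger_gap: 0.589
finger_force: 0.0
```

```bash
python3 -c "
from h import *
go([.50,.285,.30],-29)"
```

```text
pos [ 0.4707 -0.0562  0.29  ] yawY -20.6 -> xyz [ 0.3297 -0.0926 -0.01  ] rot [-0.09  0.03  8.4 ] j [ 0.63  0.07 -0.61  1.64  0.04  1.45 -0.34] F [ 0.4  0.  -0.1] gap 50.3 t 6.7
```

Emit:
{"op": "arm_command", "data": {
  "plan": [
    {"xyz": [0.33,-0.09,-0.01],"delta_rot": [0,0,8.4]},
    {"xyz": [0.33,-0.09,-0.01],"delta_rot": [0,0,8.4]},
    {"xyz": [0.33,-0.09,-0.01],"delta_rot": [0,0,8.4]},
    {"xyz": [0.33,-0.09,-0.01],"delta_rot": [0,0,8.4]},
    {"xyz": [0.33,-0.09,-0.01],"delta_rot": [0,0,8.4]}
  ]
}}

```text
time_s: 7.2
tool_pos: [0.4924, 0.1852, 0.2972]
eef_rot: [-0.0, 0.86, 0.51, -0.001]
contact_force: [1.9, 0.3, 0.2]
finger_gap: 0.584
finger_force: 0.0
```

```bash
python3 -c "
from h import *
go([.50,.285,.30],-29)"
```

```text
pos [0.4924 0.1852 0.2972] yawY -28.73 -> xyz [ 0.0912 -0.0413 -0.0029] rot [-0.04  0.07  0.27] j [ 0.26  0.23 -0.81  1.5   0.16  1.49 -1.05] F [1.9 0.3 0.2] gap 49.8 t 7.2
```

Emit:
{"op": "arm_command", "data": {
  "plan": [
    {"xyz": [0.09,-0.04,0],"delta_rot": [0,0,0]},
    {"xyz": [0.09,-0.04,0],"delta_rot": [0,0,0]},
    {"xyz": [0.09,-0.04,0],"delta_rot": [0,0,0]},
    {"xyz": [0.09,-0.04,0],"delta_rot": [0,0,0]}
  ]
}}

```text
time_s: 7.6
tool_pos: [0.4999, 0.2834, 0.2965]
eef_rot: [-0.001, 0.859, 0.512, -0.001]
contact_force: [0.1, -0.5, -0.2]
finger_gap: 0.589
finger_force: 0.0
```

```bash
cat >> m.py <<'E'
def panel(d):
    P=cloud(d); z=P[...,2]; hsv=cv2.cvtColor(d['color'],cv2.COLOR_RGB2HSV); V=hsv[...,2]
    ok=(d['z_map']>0)&(np.hypot(P[...,0]-.509,P[...,1]-.291)<.12)
    m=(ok&(abs(z-.012)<.005)&(hsv[...,1]<130)&(V>100)).astype(np.uint8)
    k,l,st,_=cv2.connectedComponentsWithStats(m); i=1+st[1:,4].argmax()
    q=onplane(d,np.argwhere(l==i)[:,::-1],.012); print('panel',st[i,4],np.median(z[l==i]).round(4),cv2.minAreaRect((q[:,:2]*1000).astype(np.float32)))
    m2=ok&(abs(z-.054)<.006); q=onplane(d,np.argwhere(m2)[:,::-1],.054); print('perch',m2.sum(),np.median(z[m2]).round(4),cv2.minAreaRect((q[:,:2]*1000).astype(np.float32)))
    cs,hi=cv2.findContours((l==i).astype(np.uint8),cv2.RETR_CCOMP,cv2.CHAIN_APPROX_NONE)
    for c,hh in zip(cs,hi[0]):
        if hh[3]>=0 and cv2.contourArea(c)>50: print('hole',onplane(d,c[:,0],.012).mean(0).round(4),cv2.contourArea(c))
E
python3 - <<'E'
from m import *
d=snap('wrist'); save(d,'w2'); panel(d); go([.509,.291,.15],-29)
E
```

```text
panel 6250 0.012 ((504.1268615722656, 293.473388671875), (109.75910186767578, 149.52981567382812), 61.388763427734375)
perch 142 0.054 ((504.4598388671875, 294.104248046875), (15.496848106384277, 15.542874336242676), 61.58985137939453)
hole [0.5023 0.2899 0.012 ] 201.0
hole [0.5452 0.2718 0.012 ] 383.0
pos [0.5008 0.2816 0.2969] yawY -28.64 -> xyz [0.0125 0.0028 0.1469] rot [-0.07  0.11  0.36] j [ 0.05  0.36 -0.84  1.37  0.26  1.53 -1.26] F [ 0.7 -1.9  1.1] gap 49.8 t 7.65
```

View pics/w2.png

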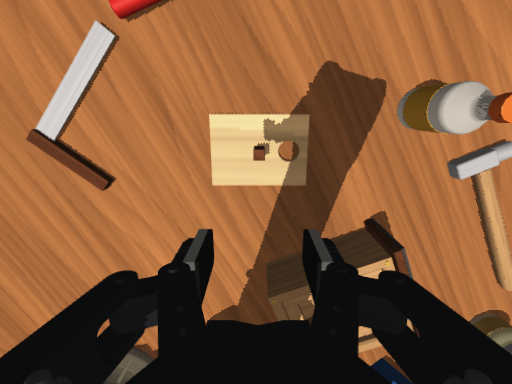

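The panel is centred at (260,150), at world (0.504,0.294), with its hole at (288,151) on the +x side and the glue clear at (455,108). All sizes check out.

```bash
python3 -c "
from h import *
go([.5045,.294,.10],-28.5)"
```

```text
pos [0.5008 0.2816 0.2969] yawY -28.64 -> xyz [ 0.013  -0.0025  0.1969] rot [-0.07  0.11 -0.14] j [ 0.05  0.36 -0.84  1.37  0.26  1.53 -1.26] F [ 0.7 -1.9  1.1] gap 49.8 t 7.65
```

Emit:
{"op": "arm_command", "data": {
  "plan": [
    {"xyz": [0.013,-0.002,0.05],"delta_rot": [0,0,0]},
    {"xyz": [0.013,-0.002,0.1],"delta_rot": [0,0,0]},
    {"xyz": [0.013,-0.002,0.15],"delta_rot": [0,0,0]},
    {"xyz": [0.013,-0.002,0.197],"delta_rot": [0,0,0]},
    {"xyz": [0.013,-0.002,0.197],"delta_rot": [0,0,0]}
  ]
}}

```text
time_s: 8.15
tool_pos: [0.503, 0.2885, 0.0946]
eef_rot: [0.001, 0.861, 0.508, -0.006]
contact_force: [-0.1, -0.7, 0.6]
finger_gap: 0.581
finger_force: 0.0
```

```bash
python3 -c "
from h import *
import time
go([.5045,.294,.018],-28.5)"
```

```text
pos [0.503  0.2885 0.0946] yawY -28.88 -> xyz [ 0.0064 -0.0009  0.0765] rot [-0.3   0.63 -0.38] j [ 0.01  0.52 -0.78  1.64  0.39  1.16 -1.37] F [-0.1 -0.7  0.6] gap 49.6 t 8.15
```

Emit:
{"op": "arm_command", "data": {
  "plan": [
    {"xyz": [0,0,0.03],"delta_rot": [0,0,0]},
    {"xyz": [0,0,0.055],"delta_rot": [0,0,0]},
    {"xyz": [0,0,0.055],"delta_rot": [0,0,0]},
    {"xyz": [0,0,0.055],"delta_rot": [0,0,0]},
    {"xyz": [0,0,0.055],"delta_rot": [0,0,0]}
  ]
}}

```text
time_s: 8.65
tool_pos: [0.5073, 0.2948, 0.0491]
eef_rot: [0.0, 0.86, 0.509, 0.002]
contact_force: [0.8, 0.3, 0.8]
finger_gap: 0.585
finger_force: 0.0
```

```bash
python3 -c "
from h import *
go([.5045,.294,.018],-28.5)"
```

```text
pos [0.5073 0.2948 0.0491] yawY -28.74 -> xyz [-0.0021 -0.0021  0.0311] rot [ 0.13 -0.18 -0.24] j [-0.02  0.57 -0.75  1.67  0.44  1.07 -1.4 ] F [0.8 0.3 0.8] gap 49.9 t 8.65
```

Emit:
{"op": "arm_command", "data": {
  "plan": [
    {"xyz": [-0.001,-0.002,0.015],"delta_rot": [0,0,0]},
    {"xyz": [-0.001,-0.002,0.028],"delta_rot": [0,0,0]},
    {"xyz": [-0.001,-0.002,0.028],"delta_rot": [0,0,0]},
    {"xyz": [-0.001,-0.002,0.028],"delta_rot": [0,0,0]},
    {"xyz": [-0.001,-0.002,0.028],"delta_rot": [0,0,0]}
  ]
}}

```text
time_s: 9.15
tool_pos: [0.5036, 0.2946, 0.0185]
eef_rot: [-0.0, 0.86, 0.51, 0.0]
contact_force: [0.5, 0.8, -0.4]
finger_gap: 0.583
finger_force: 0.0
```

Emit:
{"op": "arm_command", "data": {
  "plan": [
    {"xyz": [0,0,0],"delta_rot": [0,0,0]},
    {"xyz": [0,0,0],"delta_rot": [0,0,0]},
    {"xyz": [0,0,0],"delta_rot": [0,0,0]},
    {"xyz": [0,0,0],"delta_rot": [0,0,0]},
    {"xyz": [0,0,0],"delta_rot": [0,0,0]}
  ],
  "hand": 0.003
}}

```text
time_s: 9.65
tool_pos: [0.5039, 0.2946, 0.0188]
eef_rot: [0.0, 0.86, 0.51, 0.001]
contact_force: [-0.2, -0.2, 4.7]
finger_gap: 0.178
finger_force: 59.1
```

Emit:
{"op": "arm_command", "data": {
  "plan": [
    {"xyz": [0,0,-0.02],"delta_rot": [0,0,0]},
    {"xyz": [0,0,-0.05],"delta_rot": [0,0,0]},
    {"xyz": [0,0,-0.09],"delta_rot": [0,0,0]},
    {"xyz": [0,0,-0.13],"delta_rot": [0,0,0]},
    {"xyz": [0,0,-0.16],"delta_rot": [0,0,0]}
  ]
}}

```text
time_s: 10.15
tool_pos: [0.5033, 0.2946, 0.1803]
eef_rot: [-0.0, 0.86, 0.51, 0.0]
contact_force: [-0.0, 0.7, -2.4]
finger_gap: 0.174
finger_force: 58.6
```

```bash
python3 -c "
from h import *
go([.503,.025,.19],-7)"
```

```text
pos [0.5033 0.2946 0.1803] yawY -28.66 -> xyz [-0.2367  0.1291 -0.0098] rot [  0.03  -0.05 -21.66] j [ 0.03  0.44 -0.82  1.54  0.33  1.31 -1.33] F [-0.   0.7 -2.4] gap 14.8 t 10.15
```

```bash
cat > b.py <<'E'
from h import *
def boxfit(d,n):
    P=cloud(d); z=P[...,2]; hsv=cv2.cvtColor(d['color'],cv2.COLOR_RGB2HSV)
    red=((hsv[...,0]<8)|(hsv[...,0]>170))&(hsv[...,1]>180)
    c=np.array([.503,.025]); a=np.radians(-7.)
    for it in range(5):
        Rm=np.array([[np.cos(a),np.sin(a)],[-np.sin(a),np.cos(a)]])
        def loc(m,h): return (onplane(d,np.argwhere(m)[:,::-1],h)[:,:2]-c)@Rm.T*1000
        L=(P[...,:2]-c)@Rm.T*1000
        ok=(d['z_map']>0)&~red
        rim=ok&(abs(z-.097)<.005)&(L[...,0]<87)&(abs(L[...,1])<85)&(L[...,0]>-105)
        q=loc(rim,.097); out={}; 
        def edge(q,ax,side,lo,hi):
            # per-bin extreme along axis, line fit
            o=1-ax; pts=[]
            for b in np.arange(lo,hi,6.):
                s=q[(q[:,o]>=b)&(q[:,o]<b+6)]
                s=s[s[:,ax]*side>40]
                if len(s)>1: pts.append((b+3,(s[:,ax]*side).max()*side))
            pts=np.array(pts); k=np.polyfit(pts[:,0],pts[:,1],1) 
            r=abs(pts[:,1]-np.polyval(k,pts[:,0])); g=r<=np.median(r)*2.5+.3; k=np.polyfit(pts[g,0],pts[g,1],1); return k,len(pts)
        yp,n1=edge(q,1,1,-80,60); ym,n2=edge(q,1,-1,-80,60); xm,n3=edge(q,0,-1,-60,60)
        da=(yp[0]+ym[0])/2
        cy=(yp[1]+ym[1])/2; cx=xm[1]+92
        if it<4: a+=np.arctan(da); c=c+Rm.T@np.array([cx,cy])/1000
    print(n,'c',c.round(4),'yaw',np.degrees(a).round(2),'width',(yp[1]-ym[1]).round(1),'slopes',np.degrees([yp[0],ym[0],-xm[0]]).round(2),n1,n2,n3)
    # inner walls / roof check
    f=ok&(z>.104)&(z<.118)&(abs(L[...,0])<130)&(abs(L[...,1])<95)
    r=loc(f,.112); print('  roof x',np.percentile(r[:,0],[2,50,98]).round(1),'y',np.percentile(r[:,1],[1,99]).round(1),len(r))
    led=ok&(abs(z-.085)<.004)&(abs(L[...,0])<85)&(abs(L[...,1])<65); r=loc(led,.085); print('  ledge x',np.percentile(r[:,0],[1,99]).round(1),'y',np.percentile(r[:,1],[1,99]).round(1),len(r))
E
python3 - <<'E'
from b import *
boxfit(dict(np.load('w1.npz')),'w1')
for n in ['scene','side']: boxfit(snap(n),n)
E
```

```text
w1 c [0.5021 0.026 ] yaw -6.5 width 143.0 slopes [ 0.08 -0.08 -0.08] 24 24 20
  roof x [ 88.8  97.5 106.1] y [-84.6  86.3] 2361
  ledge x [-76.8  77.4] y [-57.8  56. ] 5557
scene c [0.508  0.0229] yaw -6.34 width 140.3 slopes [ 0.46 -0.51 -1.21] 24 24 20
  roof x [ 90.6 102.7 117.4] y [-86.8  84.5] 158
  ledge x [-86.3  48.1] y [-51.5  60. ] 210
side c [0.5048 0.0235] yaw -6.61 width 146.5 slopes [-0.09 -0.3   0.16] 24 23 20
  roof x [ 87.2  97.6 106. ] y [-90.9  83.7] 110
  ledge x [-69.6  81. ] y [-53.3  63.2] 236
```

```bash
python3 -c "
from h import *
go([.5022,.0257,.18],-6.5)"
```

```text
pos [0.5048 0.296  0.1827] yawY -28.67 -> xyz [-0.2384  0.1274  0.0018] rot [  0.27  -0.29 -22.17] j [ 0.03  0.44 -0.82  1.54  0.33  1.3  -1.33] F [ 1.   0.8 -1.5] gap 15.1 t 10.25
```

Emit:
{"op": "arm_command", "data": {
  "plan": [
    {"xyz": [-0.04,0.021,0],"delta_rot": [0,0,-4]},
    {"xyz": [-0.08,0.043,0],"delta_rot": [0,0,-8]},
    {"xyz": [-0.12,0.064,0],"delta_rot": [0,0,-12]},
    {"xyz": [-0.16,0.085,0],"delta_rot": [0,0,-16]},
    {"xyz": [-0.2,0.107,0],"delta_rot": [0,0,-19]}
  ]
}}

```text
time_s: 10.75
tool_pos: [0.5001, 0.0656, 0.1769]
eef_rot: [-0.001, 0.763, 0.646, -0.001]
contact_force: [1.1, -1.2, -2.1]
finger_gap: 0.179
finger_force: 58.8
```

```bash
python3 -c "
from h import *
go([.5022,.0257,.17],-6.5)"
```

```text
pos [0.5001 0.0656 0.1769] yawY -9.52 -> xyz [-0.039   0.0087  0.0069] rot [-0.11  0.02 -3.02] j [ 0.54  0.26 -0.85  1.75  0.2   1.23 -0.53] F [ 1.1 -1.2 -2.1] gap 15.3 t 10.75
```

Emit:
{"op": "arm_command", "data": {
  "plan": [
    {"xyz": [-0.02,0.004,0],"delta_rot": [0,0,-1.5]},
    {"xyz": [-0.038,0.008,0.006],"delta_rot": [0,0,-3]},
    {"xyz": [-0.038,0.008,0.02],"delta_rot": [0,0,-3]},
    {"xyz": [-0.038,0.008,0.03],"delta_rot": [0,0,-3]},
    {"xyz": [-0.038,0.008,0.03],"delta_rot": [0,0,-3]}
  ]
}}

```text
time_s: 11.25
tool_pos: [0.5011, 0.0298, 0.1459]
eef_rot: [-0.002, 0.747, 0.665, -0.001]
contact_force: [0.1, -0.1, -1.6]
finger_gap: 0.182
finger_force: 58.8
```

Emit:
{"op": "arm_command", "data": {
  "plan": [
    {"xyz": [0,0,0],"delta_rot": [0,0,0]},
    {"xyz": [0,0,0],"delta_rot": [0,0,0]},
    {"xyz": [0,0,0],"delta_rot": [0,0,0]}
  ]
}}

```text
time_s: 11.55
tool_pos: [0.5031, 0.0294, 0.1487]
eef_rot: [0.0, 0.747, 0.665, 0.0]
contact_force: [-0.5, -0.5, -2.1]
finger_gap: 0.181
finger_force: 58.8
```

Run:
```python
from h import *
go([.5022,.0257,.125],-6.5)
for n in ['wrist','side']:
    d=snap(n); save(d,'h_'+n)
a=cv2.imread('pics/h_wrist.png')[60:260,150:450]; b=cv2.imread('pics/h_side.png')[150:270,190:340]
cv2.imwrite('pics/hover.png',np.vstack([cv2.resize(a,(480,320)),cv2.resize(b,(480,270))]))
```

```text
pos [0.5031 0.0294 0.1487] yawY -6.63 -> xyz [-0.0038 -0.0005  0.0237] rot [ 0.05 -0.02 -0.13] j [ 0.59  0.28 -0.83  1.79  0.22  1.17 -0.42] F [-0.5 -0.5 -2.1] gap 15.5 t 11.55
```

View pics/hover.png

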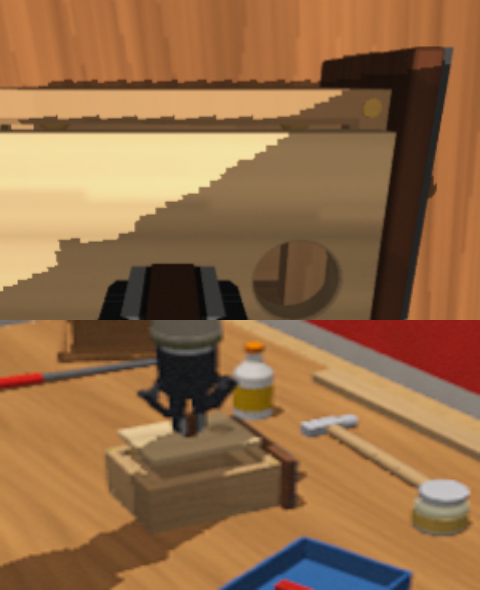

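The top crop shows the panel parallel to the rim, with its hole towards the dark roof board. The side crop shows it hovering level over the opening. I'll check the offset to the rim in the wrist view.

Run:
```python
from h import *
s=arm.read_state(); tp=s['tool_pos']; d=snap('wrist'); P=cloud(d); z=P[...,2]
c=np.array([.5022,.0257]); a=np.radians(-6.5); Rm=np.array([[np.cos(a),np.sin(a)],[-np.sin(a),np.cos(a)]])
L=(P[...,:2]-c)@Rm.T*1000; ok=d['z_map']>0
t=(tp[:2]-c)@Rm.T*1000; print('tcp in box',t.round(1),tp)
pm=ok&(abs(z-(tp[2]-.007))<.006)&(L[...,1]>10)&(abs(L[...,0])<90); rm=ok&(abs(z-.097)<.005)&(L[...,1]>50)&(L[...,0]<85)
print(np.median(z[pm]),np.median(z[rm]))
def Lc(m,h): return (onplane(d,np.argwhere(m)[:,::-1],h)[:,:2]-c)@Rm.T*1000
q=Lc(pm,np.median(z[pm])); r=Lc(rm,.097)
for b in range(-60,80,20):
    f=lambda w:(w[abs(w[:,0]-b)<5][:,1])
    print(b,'panel +y',f(q).max().round(1) if len(f(q)) else None,'rim outer',f(r).max().round(1) if len(f(r)) else None)
for b in (20,30,40,50): print('panel +x edge',q[abs(q[:,1]-b)<4][:,0].max().round(1))
f=ok&(z>.106)&(z<.118)&(L[...,0]>70)&(L[...,0]<130)&(abs(L[...,1])<90); w=Lc(f,.112); print('roof x',np.percentile(w[:,0],[2,98]),'ymax',w[:,1].max())
```

```text
tcp in box [0.5 3.4] [0.5030591  0.02906245 0.14865737]
0.14173681969938587 0.09681040093248727
-60 panel +y 59.3 rim outer 71.9
-40 panel +y 59.2 rim outer 71.9
-20 panel +y 59.2 rim outer 71.8
0 panel +y 59.2 rim outer 71.8
20 panel +y 59.1 rim outer 71.7
40 panel +y 59.0 rim outer 71.7
60 panel +y 58.9 rim outer 71.6
panel +x edge 74.1
panel +x edge 74.1
panel +x edge 74.1
panel +x edge 74.1
roof x [ 89.44958015 105.65385059] ymax 87.52159410201931
```

Emit:
{"op": "arm_command", "data": {
  "plan": [
    {"xyz": [-0.004,0,0.01],"delta_rot": [0,0,0]},
    {"xyz": [-0.004,0,0.02],"delta_rot": [0,0,0]},
    {"xyz": [-0.004,0,0.025],"delta_rot": [0,0,0]},
    {"xyz": [-0.004,0,0.025],"delta_rot": [0,0,0]},
    {"xyz": [-0.004,0,0.025],"delta_rot": [0,0,0]}
  ]
}}

```text
time_s: 12.2
tool_pos: [0.5022, 0.0249, 0.1231]
eef_rot: [-0.0, 0.747, 0.665, 0.0]
contact_force: [-0.1, 0.2, -1.4]
finger_gap: 0.175
finger_force: 58.9
```

Emit:
{"op": "arm_command", "data": {
  "plan": [
    {"xyz": [0,0,0.003],"delta_rot": [0,0,0]},
    {"xyz": [0,0,0.006],"delta_rot": [0,0,0]},
    {"xyz": [0,0,0.009],"delta_rot": [0,0,0]},
    {"xyz": [0,0,0.012],"delta_rot": [0,0,0]},
    {"xyz": [0,0,0.012],"delta_rot": [0,0,0]}
  ]
}}

```text
time_s: 12.7
tool_pos: [0.5022, 0.025, 0.1109]
eef_rot: [-0.0, 0.747, 0.665, 0.0]
contact_force: [0.3, 1.0, -1.6]
finger_gap: 0.177
finger_force: 58.9
```

```bash
python3 -c "
from h import *
go([.5022,.0257,.104],-6.5)"
```

```text
pos [0.5022 0.025  0.1109] yawY -6.67 -> xyz [ 0.0007 -0.0001  0.0069] rot [-0.02 -0.02 -0.17] j [ 0.58  0.32 -0.81  1.83  0.26  1.1  -0.44] F [ 0.3  1.  -1.6] gap 15.1 t 12.7
```

Emit:
{"op": "arm_command", "data": {
  "plan": [
    {"xyz": [0,0,0.002],"delta_rot": [0,0,0]},
    {"xyz": [0,0,0.004],"delta_rot": [0,0,0]},
    {"xyz": [0,0,0.005],"delta_rot": [0,0,0]},
    {"xyz": [0,0,0.005],"delta_rot": [0,0,0]}
  ]
}}

```text
time_s: 13.1
tool_pos: [0.503, 0.0248, 0.1066]
eef_rot: [0.0, 0.747, 0.665, 0.001]
contact_force: [2.0, 0.4, 1.5]
finger_gap: 0.17
finger_force: 59.3
```

Emit:
{"op": "arm_command", "data": {
  "plan": [
    {"xyz": [0,0,0.002],"delta_rot": [0,0,0]},
    {"xyz": [0,0,0.003],"delta_rot": [0,0,0]},
    {"xyz": [0,0,0.003],"delta_rot": [0,0,0]}
  ]
}}

```text
time_s: 13.4
tool_pos: [0.5026, 0.0248, 0.1038]
eef_rot: [0.0, 0.747, 0.665, 0.0]
contact_force: [-0.2, 0.6, 6.1]
finger_gap: 0.177
finger_force: 60.2
```

Emit:
{"op": "arm_command", "data": {
  "plan": [
    {"xyz": [0,0,0.001],"delta_rot": [0,0,0]},
    {"xyz": [0,0,0.002],"delta_rot": [0,0,0]},
    {"xyz": [0,0,0.002],"delta_rot": [0,0,0]}
  ]
}}

```text
time_s: 13.7
tool_pos: [0.5026, 0.0247, 0.1037]
eef_rot: [0.001, 0.747, 0.665, -0.0]
contact_force: [-12.5, -2.0, 31.8]
finger_gap: 0.177
finger_force: 63.5
```

```bash
cat > lv.py <<'E'
from h import *
def lev(d):
    P=cloud(d); z=P[...,2]; c=np.array([.5022,.0257]); a=np.radians(-6.5); Rm=np.array([[np.cos(a),np.sin(a)],[-np.sin(a),np.cos(a)]])
    L=(P[...,:2]-c)@Rm.T*1000; ok=(d['z_map']>0)&(abs(z-.097)<.014)
    m=ok&(abs(L[...,0])<68)&(abs(L[...,1])<50)&(np.hypot(L[...,0]-46,L[...,1])>20)&(np.hypot(L[...,0],L[...,1])>16)
    if m.sum()<50: print('few',m.sum()); return
    A=np.c_[L[m]/1000,np.ones(m.sum())]; k=np.linalg.lstsq(A,z[m],rcond=None)[0]
    for _ in range(3):
        g=abs(z[m]-A@k)<.003; k=np.linalg.lstsq(A[g],z[m][g],rcond=None)[0]
    r=ok&(((abs(L[...,1])>63)&(abs(L[...,1])<70)&(abs(L[...,0])<80))|((L[...,0]<-82)&(L[...,0]>-90)&(abs(L[...,1])<65)))
    print('panel centre z',k[2].round(4),'tilt x,y',k[:2].round(4),m.sum(),'rim z',np.median(z[r]).round(4))
E
python3 - <<'E'
from lv import *
go([.5022,.0257,.104],-6.5)
for n in ['wrist','side','scene']: print(n); lev(snap(n))
E
```

```text
pos [0.5026 0.0247 0.1037] yawY -6.69 -> xyz [ 0.0009 -0.0005 -0.0003] rot [ 0.06  0.09 -0.19] j [ 0.58  0.33 -0.81  1.84  0.27  1.08 -0.45] F [-12.5  -2.   31.8] gap 15.1 t 13.7
wrist
panel centre z 0.0969 tilt x,y [-0.0004  0.0003] 20935 rim z 0.0969
side
panel centre z 0.0984 tilt x,y [ 0.0038 -0.0035] 340 rim z 0.0965
scene
panel centre z 0.0965 tilt x,y [-0.0006  0.0083] 310 rim z 0.0965
```

The panel is fully home and level. I'll ease off, release and retreat.

Emit:
{"op": "arm_command", "data": {
  "plan": [
    {"xyz": [0,0,-0.002],"delta_rot": [0,0,0]},
    {"xyz": [0,0,-0.002],"delta_rot": [0,0,0]}
  ]
}}

```text
time_s: 14.05
tool_pos: [0.5024, 0.0248, 0.1037]
eef_rot: [0.0, 0.747, 0.665, 0.0]
contact_force: [-3.1, 0.1, 10.7]
finger_gap: 0.177
finger_force: 60.7
```

Emit:
{"op": "arm_command", "data": {
  "plan": [
    {"xyz": [0,0,0],"delta_rot": [0,0,0]},
    {"xyz": [0,0,0],"delta_rot": [0,0,0]},
    {"xyz": [0,0,0],"delta_rot": [0,0,0]},
    {"xyz": [0,0,0],"delta_rot": [0,0,0]},
    {"xyz": [0,0,0],"delta_rot": [0,0,0]}
  ],
  "hand": 0.05
}}

```text
time_s: 14.55
tool_pos: [0.5022, 0.0248, 0.1031]
eef_rot: [-0.0, 0.747, 0.665, -0.0]
contact_force: [-0.2, -0.0, 0.7]
finger_gap: 0.581
finger_force: 0.0
```

Emit:
{"op": "arm_command", "data": {
  "plan": [
    {"xyz": [0,0,-0.03],"delta_rot": [0,0,0]},
    {"xyz": [0,0,-0.07],"delta_rot": [0,0,0]},
    {"xyz": [0,0,-0.11],"delta_rot": [0,0,0]},
    {"xyz": [0,0,-0.15],"delta_rot": [0,0,0]},
    {"xyz": [0,0,-0.15],"delta_rot": [0,0,0]}
  ]
}}

```text
time_s: 15.05
tool_pos: [0.5049, 0.0255, 0.2587]
eef_rot: [0.003, 0.747, 0.665, 0.003]
contact_force: [0.2, -0.9, -0.3]
finger_gap: 0.58
finger_force: 0.0
```

Emit:
{"op": "arm_command", "data": {
  "plan": [
    {"xyz": [0,0,0],"delta_rot": [0,0,0]},
    {"xyz": [0,0,0],"delta_rot": [0,0,0]},
    {"xyz": [0,0,0],"delta_rot": [0,0,0]}
  ]
}}

```text
time_s: 15.35
tool_pos: [0.5016, 0.0246, 0.2518]
eef_rot: [-0.001, 0.747, 0.665, -0.001]
contact_force: [0.0, 0.2, -0.6]
finger_gap: 0.588
finger_force: 0.0
```

Run:
```python
from lv import *
go([.5022,.0257,.25],-6.5)
d=snap('wrist'); lev(d); save(d,'fin')
```

```text
pos [0.5016 0.0246 0.2518] yawY -6.68 -> xyz [0.0012 0.0005 0.0018] rot [-0.14 -0.   -0.18] j [ 0.64  0.19 -0.85  1.63  0.14  1.39 -0.35] F [ 0.   0.2 -0.6] gap 50.2 t 15.35
panel centre z 0.0972 tilt x,y [ 0.0013 -0.001 ] 9076 rim z 0.097
```

View pics/fin.png

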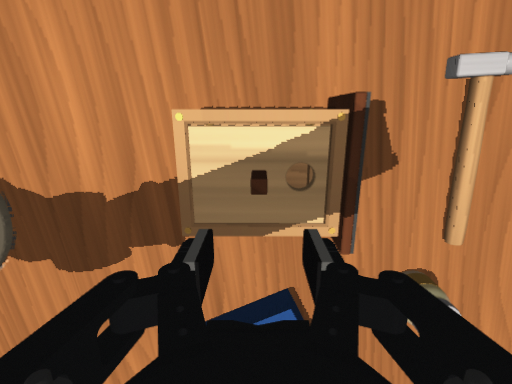

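The panel lies flush in the opening, with its perch at (259,182), its hole at (300,177) on the roof side, and the fingers clear. I'm handing in.

```bash
python3 -c "
from h import *
print(arm.sign_off())"
```

```text
the job is handed in; nothing more can be done
None
```

The job is handed in at about 15 s of the 72 s allowed: the offcut is in the scrap tray, and the front panel is pressed home, level and flush with the rim, perch up and entrance hole towards the roof board (no verdict came back).

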